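# Wind the chart recorder and set it to seven days

### The job

Get the chart recorder ready for a week's run. While its speed knob is still in the stop notch, wind the clock fully with the butterfly key, clockwise and in as many part turns as it takes, until it comes up against its stop and the click holds it there; then pull the speed knob out, turn it to the seven-day notch and let it snap home. Keep off the pen arm and leave the things lying around the recorder where they are.

Things in the scene. Friction and masses are not known exactly. Their poses are not given: they have to be found in the camera images.
- face: Sloping face of the recorder, 277 mm up the slope, 300 mm wide, 30 deg from level, rising away from the robot. Origin in its middle; x up the slope, y left, z straight out of the face. Key axis at x -78, y -75 mm; knob axis at x -78, y +75 mm. Round chart 160 mm across centred at x +50, y 0. A rim 6 mm high runs round the edge.
- key_grip (a point): Steel butterfly winding key, low right on the face. Point on its axis, mid-flat, 60 mm out from the face; z straight out of the face, x along the wings, y across them. Wings 76 mm wide (x), 9 mm thick (y), 41 to 83 mm out; middle 32 mm is a solid flat, 40 to 80 mm out. Alike after half a turn. Ratchet wheel, 46 mm across, and click lie under it, at most 16 mm out. 60 mm free all round its axis.
- winding_key (a joint): Turn of the key, rad, growing clockwise seen from outside. 12.23: fully wound, at its stop. Starts 7.4 to 9.2. Spring pulls back 0.12 N m at 8.5, 0.17 full, plus 0.04 drag when turned briskly. 16 ratchet teeth, 0.393 apart: let go, it drops back to the last tooth passed. The last is passed just short of the stop and holds it at 12.16; let go before, it falls to 11.77.
- knob_grip (a point): Speed knob, low left on the face: black bar with a pointer nose. Point on its axis, mid-bar, 45 mm out from the face when home; z out of the face, x along the bar to the nose, y across. Bar 64 mm long, 14 wide, 31 to 59 mm out; nose 9 mm more, 31 to 43 out. Under it a crown, 51 mm across, 14 high. Marks: a square up-slope (stop), seven pips right of it (seven days), one pip left (24 h).
- speed_knob (a joint): Turn of the speed knob, rad, growing clockwise seen from outside. 0: pointer up the slope, stop notch, its start. +1.047: seven-day notch. -1.047: 24-hour notch. End stops at -1.15 and 1.15. Home, its pin sits in a slot (0.05 play) and it cannot turn; pulled out it turns freely and stays as put. Let go within about 0.15 of a notch, it drops in.
- speed_pull (a joint): How far the speed knob is pulled out along its axis, m. 0 is home, 0.012 is as far as it comes. It must be out at least 0.0085 to turn from notch to notch. A spring draws it home: 4 N when home, 8 N at 0.010.
- pen_arm: The recorder's thin pen arm, 75 mm long, about 14 mm above the paper chart on the upper part of the face; origin at the foot of its pivot, at the upper right of the face (x +85, y -118 mm of the face), 168 mm from the key's axis; it reaches left and a little down-slope, and stays 130 mm from that axis. Fragile: not to be touched.
- recorder: The chart recorder: a grey wedge-shaped desk case, 260 mm deep, 300 mm wide, 50 mm high in front and 189 mm at the back, its sloping face turned to the robot. Heavy; it does not move. Origin at the centre of its underside, x towards its back, z up.
- ink_bottle: Bystander: small ink jar, 42 mm across, 62 mm high, right beside the recorder.
- chart_box: Bystander: flat cardboard box of spare charts, 165 x 165 x 24 mm, left of the recorder.
- screwdriver: Bystander: screwdriver, 170 mm long, lying in front of the recorder.
- multimeter: Bystander: blue hand multimeter, 185 x 88 x 34 mm, lying to the right of the recorder.

How it is judged:
By the outcome, as a careful person would: the job done as asked, in the order asked, and still so for the second after the job is handed in, with the robot touching nothing.
It also fails if it takes over 70 s, if anything falls off the work surface, if the arm or the gripper's body presses on something with over 40 N, if the wrist force passes 120 N, or if a joint passes its speed limit or range.

### The arm

A 6-joint arm with a two-finger parallel gripper is mounted at the origin on the work surface. World frame = base frame: x ahead of the robot, y to its left, z up, the work surface at z = 0. Lengths are in mm, angles in rad, forces in N, time in s.
With the tool pointing down it reaches from about 350 to 775 mm from the base axis. Payload 7.3 kg.
Tool frame: the origin (TCP) lies at the very end of the fingers, on their centre line; the grasp point (between the pads) lies 19 mm behind it; x points along the fingers, z is the direction in which the jaws open and shut, and the axes are right-handed (so a half turn about x gives the same grasp; the last joint's range is limited). The gripper opens to 92 mm and grips with 3 to 60 N. Pads are 19 mm wide; open, the fingers measure 130 mm over their backs; the gripper's body (75 mm by 190 mm) begins 47 mm behind the grasp point.
Start: joints at [1.175, 0.342, 1.524, -0, 1.275, -0.146], TCP at [129.77, 508.731, 194.141] pointing down, gripper open.
Joint ranges: [-2.53, 2.53], [-0.77, 2.02], [0.04, 2.7], [-1, 4.14], [0.28, 2.66], [-3.11, 3.11]. Speed limits (rad/s): [2.57, 2.57, 3.14, 3.14, 3.14, 3.14].

### API

Orientations are given as [roll, pitch, yaw] about the fixed x, y, z axes, in that order (R = Rz(yaw) Ry(pitch) Rx(roll)).
In Python, from plant import * gives the robot as it stands.
- The arm moves only by the tool carry_out, never from a script. Its argument "rows" is a list of rows, each a list of 4 numbers: the shift along the world's x, y, z in mm, then the turn about the world's z in degrees. In form: [[x, y, z, twist], ...]. A call has 1 to 20 rows; each row is the pose to reach, as a shift and turn from the pose measured when the call began; what a row does not reach only later rows make up. A row lasts 1/12 s, in which the tool goes at most 41.7 mm and 7.16 degrees, less where a joint would pass 70% of its speed; a pose out of reach is approached as far as the arm can. A call with a gripper value outside its range is refused whole. "hand" is the finger opening in mm, from 0 to 91.8, set as the call begins (left out, the last holds). The fingers move at their own pace and stop on an object; the grip force is fixed at half the most. Time passes only in rows, so rows that repeat a pose let the fingers close. It gives the time, the measured TCP pose, the force and the opening at its end, in the units of the state.
- get_obs(): the state, without advancing time (a new reading comes with each control period).
- capture(name): name is "side" or "top" or "wrist"; returns the picture (420x560x3 uint8, red, green, blue); there is no depth.
- camera_info(name): a dict with "camera_matrix" (3x3 intrinsics, pixels), "pose" (4x4, takes a point from camera to world coordinates); the wrist camera has in their place "mount" (4x4, takes a point from camera to tool coordinates, whose origin is the TCP and whose axes are the tool frame's). Camera axes: x right, y down, z forward; pixel columns grow to the right and rows downward; lengths in mm; the calibration is good to about 2 mm. A picture is of the moment at which its call begins: read the wrist's pose just before it. camera_info takes no time and is no camera call.
- close_job(): hands the job in, once; it reports no verdict.
The state is a dict: "time": time; "joint_positions": joint angles; "dq": joint speeds; "tau": joint torques, N m; "tool_pos": TCP position; "tcp_rot": TCP orientation; "contact_force": force on the tool from outside, world axes, zero at the start; "moment": the same for the moment, N m; "grip_width": finger opening in mm.
Only numpy, scipy, OpenCV 4.12 (cv2) and the standard library are available. Lean on these libraries where they do the work, as an engineer would, in place of code of your own. Each camera call takes 0.05 s, during which the arm holds its last target. There are 200 camera calls.

## Working session

There is one attempt and no reset: what is moved stays moved. The work goes in short steps, Python scripts to look and compute and a tool call to move; the robot and the scene stay as the last step left them, time stands still between calls to the robot, and variables do not carry over. Pictures are saved under pics/ and viewed, about 8 in all and at most 12, crops included, and the job is handed in when it is done.

Besides the shell and the picture viewer there is one more tool, called after "Request:" as name([rows], argument=value, ...), one row to a line, values as JSON. carry_out: Moves the arm, as the interface text tells. Its arguments: {"type":"object","properties":{"rows":{"type":"array"},"hand":{"type":"number"}},"required":["rows"]}

```bash
mkdir -p pics; cat > h.py <<'E'
import numpy as np, cv2
from plant import *
def shot(n,f):
    im=capture(n); cv2.imwrite('pics/'+f,im[:,:,::-1]); return im
def cam(n):
    c=camera_info(n); K=np.array(c['camera_matrix'])
    P=np.array(c['pose']) if 'pose' in c else None
    return K,P
def ray(K,P,uv):
    d=P[:3,:3]@np.linalg.solve(K,[uv[0],uv[1],1]); return P[:3,3],d
def proj(K,P,X):
    X=np.atleast_2d(X); c=(X-P[:3,3])@P[:3,:3]; p=c@K.T; return p[:,:2]/p[:,2:]
def tri(*rs):
    A=np.zeros((3,3));b=np.zeros(3)
    for o,d in rs:
        d=d/np.linalg.norm(d);M=np.eye(3)-np.outer(d,d);A+=M;b+=M@o
    return np.linalg.solve(A,b)
E
python3 - <<'E'
from h import *
a=shot('top','top.png');b=shot('side','side.png')
np.set_printoptions(precision=3,suppress=True)
o=get_obs();print(o['tool_pos'],o['tcp_rot'],o['contact_force'],o['grip_width'],o['time'])
for n in('top','side'):print(cam(n))
print(camera_info('wrist'))
cv2.imwrite('pics/both.png',cv2.resize(np.vstack([a,b])[:,:,::-1],None,fx=.71,fy=.71))
E
```

```text
[129.609 508.347 193.528] [ 3.     1.569 -1.962] [-0.473 -0.358 -0.628] 91.76531870474874 0.1
(array([[537.003,   0.   , 282.115],
       [  0.   , 537.003, 225.616],
       [  0.   ,   0.   ,   1.   ]]), array([[   0.006,   -0.999,    0.053,  500.575],
       [  -1.   ,   -0.005,    0.023,   23.691],
       [  -0.023,   -0.053,   -0.998, 1282.093],
       [   0.   ,    0.   ,    0.   ,    1.   ]]))
(array([[432.443,   0.   , 283.299],
       [  0.   , 432.443, 204.877],
       [  0.   ,   0.   ,   1.   ]]), array([[   0.983,   -0.126,    0.13 ,  449.897],
       [  -0.18 ,   -0.585,    0.791, -751.845],
       [  -0.024,   -0.801,   -0.598,  699.179],
       [   0.   ,    0.   ,    0.   ,    1.   ]]))
{'camera_matrix': array([[291.574,   0.   , 271.408],
       [  0.   , 291.574, 206.694],
       [  0.   ,   0.   ,   1.   ]]), 'mount': array([[  -0.001,   -0.279,    0.96 , -189.551],
       [  -0.001,   -0.96 ,   -0.279,   75.254],
       [   1.   ,   -0.001,    0.001,    0.633],
       [   0.   ,    0.   ,    0.   ,    1.   ]])}
```

View pics/top.png

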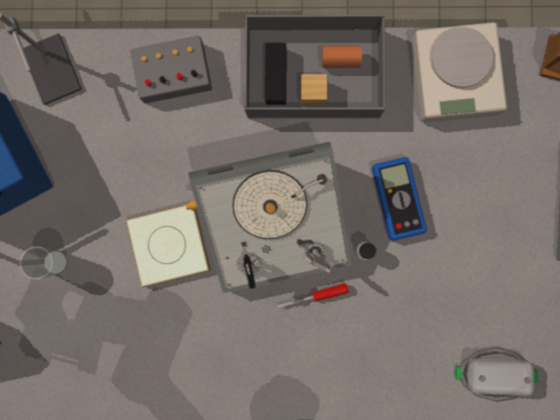

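View pics/side.png

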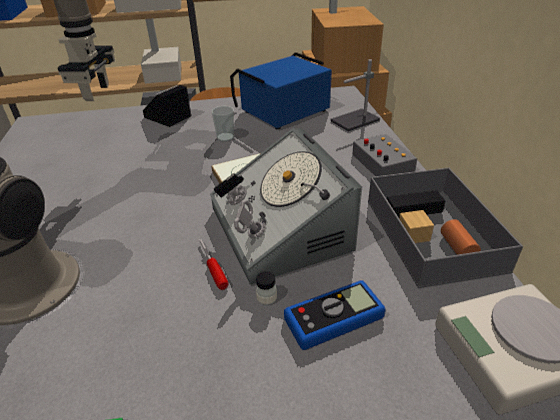

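```bash
python3 - <<'E'
import cv2,numpy as np
a=cv2.imread('pics/top.png')[135:300,180:365];b=cv2.imread('pics/side.png')[125:285,195:370]
a=cv2.resize(a,(740,660),interpolation=3)[:600];b=cv2.resize(b,(656,600),interpolation=3)
cv2.imwrite('pics/ta.png',cv2.resize(cv2.imread('pics/top.png')[135:300,180:365],(666,594),interpolation=cv2.INTER_CUBIC));cv2.imwrite('pics/sb.png',b)
E
```

```text
(no output)
```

View pics/ta.png

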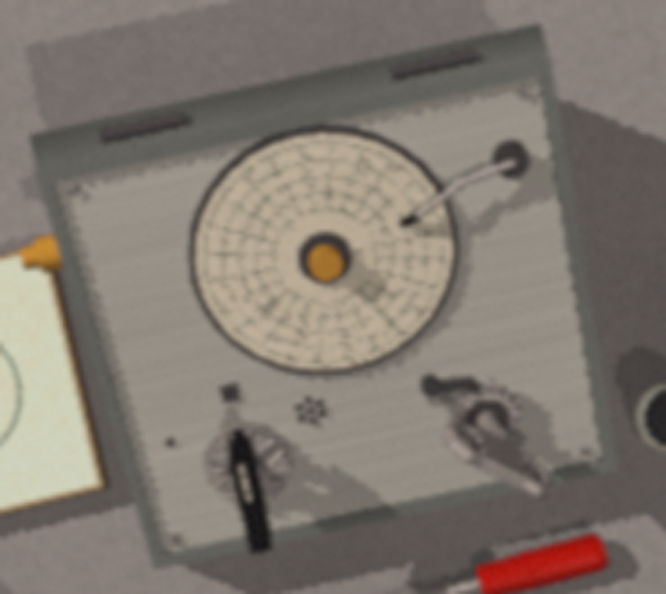

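View pics/sb.png

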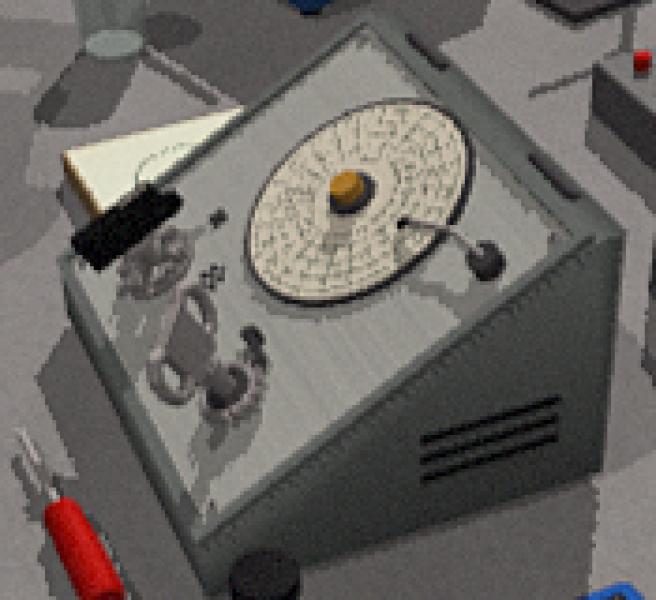

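```bash
cat > fit.py <<'E'
from h import *
from scipy.optimize import least_squares
s30,c30=.5,3**.5/2
Rf=np.array([[c30,0,-s30],[0,1,0],[s30,0,c30]]); Of=np.array([-130+138.5*c30,0,50+138.5*s30])
def f2r(p): return Of+Rf@np.array(p,float)
def Rz(t): return np.array([[np.cos(t),-np.sin(t),0],[np.sin(t),np.cos(t),0],[0,0,1]])
if __name__=='__main__':
    T=lambda u,v:(180+u/3.6,135+v/3.6); S=lambda u,v:(195+u/3.75,125+v/3.75)
    ob=[('top',T(324,250),f2r([50,0,1])),('top',T(32,135),[130,150,189]),('top',T(545,27),[130,-150,189]),
     ('top',T(155,567),[-130,150,52]),('top',T(610,463),[-130,-150,52]),
     ('side',S(359,201),f2r([50,0,1])),('side',S(622,232),[130,-150,189]),('side',S(367,12),[130,150,189]),
     ('side',S(65,262),[-130,150,52]),('side',S(203,550),[-130,-150,52])]
    C={n:cam(n) for n in('top','side')}
    def res(p):
        return np.concatenate([(proj(*C[n],Rz(p[2])@np.array(X)+[p[0],p[1],0])-np.array(uv))[0] for n,uv,X in ob])
    r=least_squares(res,[550,0,.2],loss='soft_l1')
    print(r.x);print(r.fun.reshape(-1,2).round(1))
    np.save('pose.npy',r.x)
    p=r.x;W=lambda f:Rz(p[2])@f2r(f)+[p[0],p[1],0]
    for nm,f in(('key60',[-78,-75,60]),('key0',[-78,-75,0]),('knob45',[-78,75,45])):
        print(nm,W(f).round(1),((proj(*C['top'],W(f))-[180,135])*3.6).round(),((proj(*C['side'],W(f))-[195,125])*3.75).round())
    n=Rz(p[2])@Rf[:,2]
    for z in (41,60,83):
      for nm,uv in(('top',T(487,408)),('top',T(540,492)),('side',S(195,300)),('side',S(170,395))):
        o,d=ray(*C[nm],uv); t=((W([-78,-75,z])-o)@n)/(d@n); X=o+t*d
        print(z,nm,(Rf.T@(Rz(-p[2])@(X-W([-78,-75,z])))).round(1))
E
python3 fit.py
```

```text
[5.72442968e+02 6.80882421e+01 2.18916872e-01]
[[ 0.3  0.6]
 [-0.7  0.1]
 [-0.6 -1.1]
 [-0.1 -0.5]
 [ 1.9  0.7]
 [-0.3  0.8]
 [ 1.2  0.1]
 [ 8.5 -0.6]
 [-1.9  0.2]
 [-0.8 -0.7]]
key60 [483.7 -28.5 132.2] [[499. 458.]] [[184. 347.]]
key0 [513.  -22.   80.2] [[485. 409.]] [[239. 403.]]
knob45 [458.4 119.6 119.2] [[251. 498.]] [[121. 228.]]
41 top [24.   0.6 -0. ]
41 top [-41.6 -21.3   0. ]
41 side [16.3 50.6  0. ]
41 side [-24.3  -3.1   0. ]
60 top [34.9  1.5 -0. ]
60 top [-29.5 -20.   -0. ]
60 side [19.5 27.1  0. ]
60 side [-19.9 -25.   -0. ]
83 top [48.2  2.6 -0. ]
83 top [-14.8 -18.5  -0. ]
83 side [23.4 -1.4 -0. ]
83 side [-14.4 -51.4   0. ]
```

```bash
python3 - <<'E'
from h import *
from scipy.spatial.transform import Rotation as R
o=get_obs();A=R.from_euler('xyz',o['tcp_rot']).as_matrix();print(A.round(3))
z=A[:,2];j=np.degrees(np.arctan2(z[1],z[0]));p=np.load('pose.npy');print('jaw',j,'want',90+np.degrees(p[2]),'or -180')
E
```

```text
[[-0.001 -0.969  0.247]
 [-0.001  0.247  0.969]
 [-1.     0.    -0.001]]
jaw 75.6873405244824 want 102.54301284289244 or -180
```

Request:
carry_out([
  [0, 0, 60, 7],
  [20, -30, 80, 14],
  [42, -64, 80, 21],
  [64, -97, 80, 27],
  [354, -537, 60, 27],
  [354, -537, 60, 27],
  [354, -537, 60, 27],
  [354, -537, 60, 27],
  [354, -537, 60, 27],
  [354, -537, 60, 27],
  [354, -537, 60, 27],
  [354, -537, 60, 27],
  [354, -537, 60, 27],
  [354, -537, 60, 27],
  [354, -537, 60, 27],
  [354, -537, 60, 27],
  [354, -537, 60, 27],
  [354, -537, 60, 27],
  [354, -537, 60, 27],
  [354, -537, 60, 27],
], hand=0)

```text
time: 1.77
tool_pos: [483.1, -28.4, 253.0]
tcp_rot: [1.796, 1.569, -2.696]
contact_force: [-0.0, 0.1, 0.1]
grip_width: 0.1
```

```bash
cat >> h.py <<'E'
from scipy.spatial.transform import Rotation as Ro
def wcam(o):
    c=camera_info('wrist');T=np.eye(4);T[:3,:3]=Ro.from_euler('xyz',o['tcp_rot']).as_matrix();T[:3,3]=o['tool_pos']
    return np.array(c['camera_matrix']),T@np.array(c['mount'])
E
python3 - <<'E'
from fit import *
o=get_obs();C=wcam(o);im=shot('wrist','w1.png');print(o['time'],o['tool_pos'].round(1) if hasattr(o['tool_pos'],'round') else o['tool_pos'],o['contact_force'],o['grip_width'])
p=np.load('pose.npy');W=lambda f:Rz(p[2])@f2r(f)+[p[0],p[1],0]
for f in([-78,-75,0],[-78,-75,16],[-78,-75,60],[-78,-75,83],[-78,75,45],[-78,75,0],[50,0,1]):print(f,proj(*C,W(f)).round())
E
```

```text
1.7667 [483.1 -28.4 253. ] [-0.04136511  0.13099016  0.12857095] 0.07901750862752277
[-78, -75, 0] [[271. 207.]]
[-78, -75, 16] [[270. 204.]]
[-78, -75, 60] [[270. 194.]]
[-78, -75, 83] [[270. 188.]]
[-78, 75, 45] [[401. 198.]]
[-78, 75, 0] [[386. 207.]]
[50, 0, 1] [[334. 312.]]
```

View pics/w1.png

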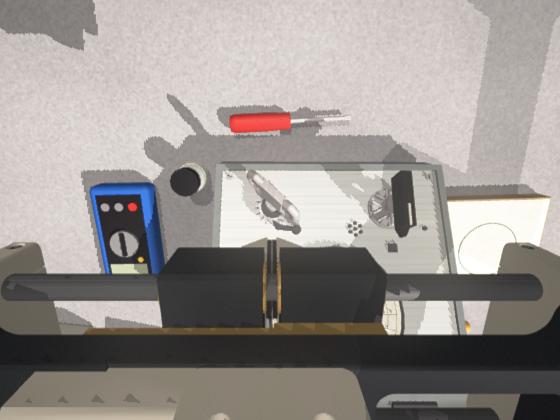

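```bash
cat > circ.py <<'E'
from fit import *
import sys
p=np.load('pose.npy');ux=Rz(p[2])@Rf[:,0];uy=Rz(p[2])@Rf[:,1];un=Rz(p[2])@Rf[:,2]
K60=Rz(p[2])@f2r([-78,-75,60])+[p[0]+2,p[1],0]
def P(a,r=30): a=np.radians(a);return K60+r*(np.cos(a)*ux+np.sin(a)*uy)
def cur():
    t=np.array(get_obs()['tool_pos'])-K60; x,y,z=t@ux,t@uy,t@un
    print('x,y,z',np.round([x,y,z],1),'ang',np.degrees(np.arctan2(y,x)).round(1));return t+K60
if __name__=='__main__':
    t=cur()
    a0,a1,st=map(float,sys.argv[1:4])
    for a in np.arange(a0,a1-.1,-st):print(int(a),(P(a)-t).round().astype(int).tolist())
E
python3 - <<'E'
from circ import *
t=cur();s=K60-32*ux+28*uy;print((s-t).round(1))
for a in np.arange(130,-61,-10):print(a,(P(a)-s).round().astype(int).tolist())
E
```

```text
x,y,z [ 58.4   1.2 106.2] ang 1.2
[ -30.4   20.7 -137.1]
130 [12, -3, 6]
120 [15, 1, 8]
110 [18, 4, 11]
100 [22, 7, 13]
90 [27, 8, 16]
80 [31, 9, 19]
70 [36, 8, 21]
60 [40, 7, 24]
50 [44, 5, 26]
40 [48, 2, 27]
30 [52, -2, 29]
20 [55, -6, 30]
10 [57, -11, 31]
0 [58, -16, 31]
-10 [59, -21, 31]
-20 [59, -26, 30]
-30 [58, -31, 29]
-40 [57, -36, 27]
-50 [54, -40, 26]
-60 [51, -44, 24]
```

Request:
carry_out([
  [-30, 21, -15, 0],
  [-30, 21, -50, 0],
  [-30, 21, -85, 0],
  [-30, 21, -110, 0],
  [-30, 21, -125, 0],
  [-30, 21, -137, 0],
  [-30, 21, -137, 0],
])

```text
time: 2.4
tool_pos: [450.9, -5.3, 114.6]
tcp_rot: [1.337, 1.566, 3.132]
contact_force: [0.3, -0.7, -0.9]
grip_width: 0.5
```

Request:
carry_out([
  [6, -1, 3, 0],
  [12, -3, 6, 0],
  [15, 1, 8, 0],
  [18, 4, 11, 0],
  [22, 7, 13, 0],
  [27, 8, 16, 0],
  [31, 9, 19, 0],
  [36, 8, 21, 0],
  [40, 7, 24, 0],
  [44, 5, 26, 0],
  [48, 2, 27, 0],
  [52, -2, 29, 0],
])

```text
time: 3.4
tool_pos: [503.1, -7.6, 143.6]
tcp_rot: [1.325, 1.566, 3.12]
contact_force: [-0.5, 0.9, 1.3]
grip_width: 0.6
```

```bash
python3 circ.py 20 -120 10; python3 - <<'E'
from h import *
im=shot('wrist','w2.png');cv2.imwrite('pics/w2c.png',cv2.resize(im[140:300,180:460,::-1],None,fx=2.5,fy=2.5));print(get_obs()['time'])
E
```

```text
x,y,z [24.3 16.6 -0.9] ang 34.3
20 [4, -6, 3]
10 [6, -10, 3]
0 [8, -15, 4]
-10 [9, -20, 3]
-20 [9, -26, 3]
-30 [8, -31, 2]
-40 [6, -35, 0]
-50 [4, -40, -2]
-60 [1, -43, -4]
-70 [-3, -46, -6]
-80 [-7, -49, -9]
-90 [-11, -50, -11]
-100 [-15, -51, -14]
-110 [-20, -50, -16]
-120 [-24, -49, -19]
3.45
```

View pics/w2c.png

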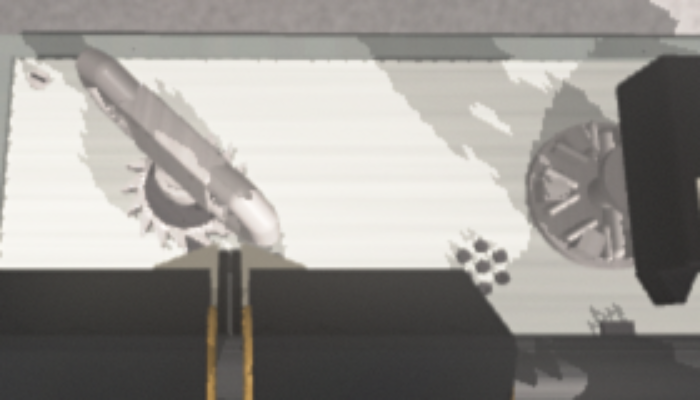

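```bash
python3 - <<'E'
from circ import *
C=wcam(get_obs())
f=lambda X:((proj(*C,X)-[180,140])*2.5).round()[0]
for z in (41,62,83):
  for a in (60,47,30,10):
    print(z,a,f(P(a,36)+(z-60)*un),f(P(a+180,36)+(z-60)*un))
print('axis',f(K60),f(K60-60*un),f(K60-44*un))
t=np.array(get_obs()['tool_pos']);A=Ro.from_euler('xyz',get_obs()['tcp_rot']).as_matrix()
for l in(0,-30,-60):
  print(l,[f(t+A@[l,y,z]) for y in(-9.5,9.5) for z in(-19,19)])
o=get_obs();print(o['joint_positions'],o['moment'],o['tau'])
E
```

```text
41 60 [277. 221.] [ 79. 108.]
41 47 [261. 242.] [95. 88.]
41 30 [234. 264.] [122.  69.]
41 10 [194. 278.] [159.  56.]
62 60 [282. 208.] [64. 84.]
62 47 [265. 231.] [82. 63.]
62 30 [235. 255.] [112.  42.]
62 10 [191. 271.] [152.  29.]
83 60 [288. 192.] [47. 56.]
83 47 [269. 218.] [67. 33.]
83 30 [236. 244.] [100.  10.]
83 10 [187. 262.] [145.  -5.]
axis [172. 147.] [183. 191.] [181. 181.]
0 [array([158., 267.]), array([293., 267.]), array([156., 203.]), array([295., 203.])]
-30 [array([147., 317.]), array([304., 317.]), array([144., 245.]), array([306., 244.])]
-60 [array([131., 388.]), array([319., 388.]), array([128., 303.]), array([322., 303.])]
[-1.68096080e-01  3.54152844e-01  1.65418584e+00 -1.25521091e-03
  1.13684641e+00 -1.96213905e+00] [-0.03662428 -0.08872798 -0.03363176] [  1.60203997 -42.07780123 -20.2205801    0.16142404   0.50767455
   0.06323821]
```

```bash
python3 - <<'E'
from circ import *
im=shot('side','s2.png');cv2.imwrite('pics/s2c.png',cv2.resize(im[100:260,180:340,::-1],(600,600),interpolation=cv2.INTER_CUBIC))
t=np.array(get_obs()['tool_pos'])
print(((proj(*cam('side'),[t,K60,P(47,38),P(227,38)])-[180,100])*3.75).round())
E
```

```text
[[269. 399.]
 [243. 441.]
 [263. 386.]
 [223. 498.]]
```

View pics/s2c.png

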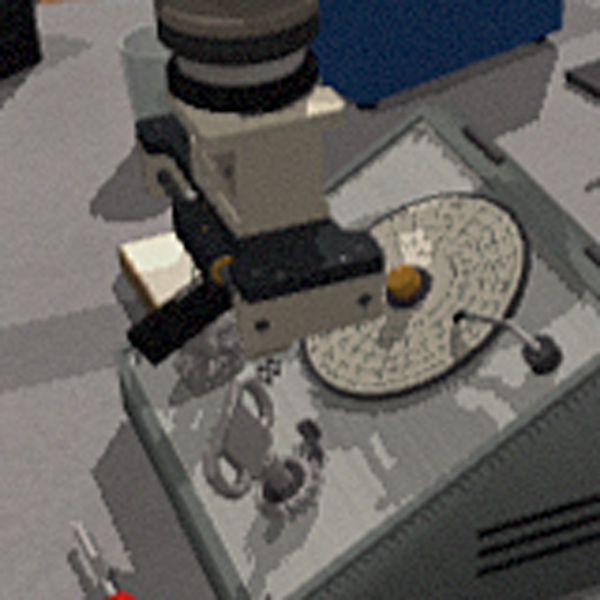

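```bash
python3 - <<'E'
from circ import *
o=get_obs();t=np.array(o['tool_pos']);A=Ro.from_euler('xyz',o['tcp_rot']).as_matrix()
f=lambda X:((proj(*cam('side'),X)-[180,100])*3.75).round()[0]
for z in(-95,0,95):
  print(z,[f(t+A@[l,y,z]) for l in(-66,-100) for y in(-37.5,37.5)])
print([f(t+A@[l,0,0]) for l in(0,-20,-40,-66)], A.round(2))
E
```

```text
-95 [array([393., 379.]), array([254., 416.]), array([392., 324.]), array([250., 360.])]
0 [array([325., 287.]), array([196., 319.]), array([323., 234.]), array([190., 265.])]
95 [array([267., 208.]), array([146., 236.]), array([264., 158.]), array([140., 185.])]
[array([269., 399.]), array([267., 371.]), array([265., 342.]), array([261., 303.])] [[-0.   -0.98 -0.22]
 [-0.   -0.22  0.98]
 [-1.    0.    0.  ]]
```

Request:
carry_out([
  [0, 0, 12, 0],
  [-25, 2, 12, 0],
  [-52, 2, 5, 0],
  [-54, 2, -25, 0],
  [-54, 2, -45, 0],
  [-54, 2, -55, 0],
  [-54, 2, -62, 0],
  [-54, 2, -62, 0],
])

```text
time: 4.17
tool_pos: [448.7, -6.1, 80.7]
tcp_rot: [1.31, 1.564, 3.104]
contact_force: [0.1, 0.8, 0.3]
grip_width: 0.5
```

Request:
carry_out([
  [6, -1, 3, 0],
  [12, -3, 6, 0],
  [15, 0, 8, 0],
  [18, 2, 11, 0],
  [22, 5, 13, 0],
  [26, 6, 15, 0],
])

```text
time: 4.67
tool_pos: [469.9, 0.9, 94.7]
tcp_rot: [1.237, 1.552, 3.03]
contact_force: [-14.0, -0.2, -3.0]
grip_width: 0.7
```

```bash
sed -i 's/^def P(/K60=K60-[0,0,33]\ndef P(/' circ.py; python3 circ.py 90 -60 10; python3 -c "
from h import *;print(get_obs()['moment'],get_obs()['time'])"
```

```text
x,y,z [-10.1  32.1   0.6] ang 107.4
90 [9, 0, 5]
80 [14, 0, 7]
70 [18, 0, 10]
60 [23, -1, 12]
50 [27, -3, 14]
40 [31, -6, 16]
30 [34, -10, 18]
20 [37, -14, 19]
10 [40, -19, 19]
0 [41, -24, 20]
-10 [42, -29, 19]
-20 [42, -34, 19]
-30 [41, -39, 18]
-40 [39, -44, 16]
-50 [37, -48, 14]
-60 [34, -52, 12]
[ 0.04509869  2.2514844  -0.21310934] 4.6667
```

Request:
carry_out([
  [9, 0, 5, 0],
  [14, 0, 7, 0],
  [18, 0, 10, 0],
  [23, -1, 12, 0],
  [27, -3, 14, 0],
  [31, -6, 16, 0],
  [34, -10, 18, 0],
])

```text
time: 5.25
tool_pos: [502.5, -7.1, 112.5]
tcp_rot: [1.098, 1.547, 2.892]
contact_force: [-4.9, 10.0, -5.3]
grip_width: 0.1
```

```bash
python3 circ.py 20 -150 10;  python3 - <<'E'
from h import *
im=shot('wrist','w3.png');cv2.imwrite('pics/w3c.png',cv2.resize(im[140:300,180:460,::-1],None,fx=2,fy=2));print(get_obs()['time'],get_obs()['contact_force'])
E
```

```text
x,y,z [24.9 17.3  1. ] ang 34.8
20 [5, -6, 1]
10 [7, -11, 1]
0 [9, -16, 2]
-10 [9, -21, 1]
-20 [9, -26, 1]
-30 [8, -31, 0]
-40 [7, -36, -2]
-50 [4, -40, -4]
-60 [2, -44, -6]
-70 [-2, -47, -8]
-80 [-6, -49, -11]
-90 [-10, -51, -13]
-100 [-15, -51, -16]
-110 [-19, -51, -18]
-120 [-24, -50, -21]
-130 [-28, -47, -23]
-140 [-32, -45, -25]
-150 [-36, -41, -26]
5.3 [-3.46159035  6.07464032 -2.56935244]
```

View pics/w3c.png

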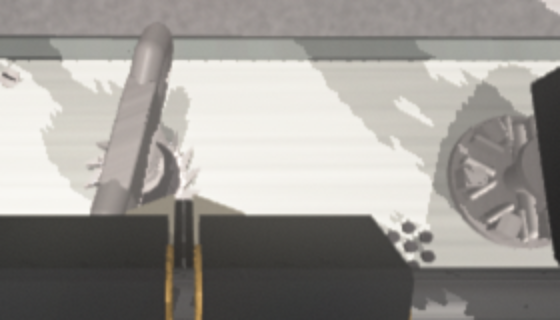

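Request:
carry_out([
  [3, -3, 1, 0],
  [5, -6, 1, 0],
  [7, -11, 1, 0],
  [9, -16, 2, 0],
  [9, -21, 1, 0],
  [9, -26, 1, 0],
  [8, -31, 0, 0],
  [7, -36, -2, 0],
  [4, -40, -4, 0],
  [2, -44, -6, 0],
])

```text
time: 6.13
tool_pos: [507.5, -50.7, 108.4]
tcp_rot: [0.944, 1.552, 2.737]
contact_force: [2.6, 6.8, 2.3]
grip_width: 0.4
```

```bash
python3 circ.py -60 -221 10; python3 -c "
from h import *;print(get_obs()['moment'],get_obs()['contact_force'],get_obs()['time'])"
```

```text
x,y,z [ 18.8 -26.5  -0.3] ang -54.6
-60 [-3, 0, -2]
-70 [-7, -3, -4]
-80 [-11, -6, -7]
-90 [-15, -7, -9]
-100 [-20, -8, -12]
-110 [-24, -7, -14]
-120 [-29, -6, -17]
-130 [-33, -4, -19]
-140 [-37, -1, -21]
-150 [-40, 3, -22]
-160 [-43, 7, -23]
-170 [-46, 12, -24]
-180 [-47, 17, -24]
-190 [-48, 22, -24]
-200 [-48, 27, -23]
-210 [-47, 32, -22]
-220 [-45, 37, -21]
[ 1.09909708 -0.53281451 -0.08681779] [2.64667994 6.76366959 2.28139571] 6.1333
```

Request:
carry_out([
  [-3, 0, -2, 0],
  [-7, -3, -4, 0],
  [-11, -6, -7, 0],
  [-15, -7, -9, 0],
])

```text
time: 6.47
tool_pos: [495.6, -57.7, 101.2]
tcp_rot: [0.7, 1.559, 2.492]
contact_force: [6.3, 6.0, 2.2]
grip_width: 0.4
```

```bash
python3 circ.py -90 -221 10
```

```text
x,y,z [  3.9 -30.6   0.1] ang -82.8
-90 [-3, 0, -2]
-100 [-8, -1, -5]
-110 [-12, 0, -7]
-120 [-17, 1, -10]
-130 [-21, 3, -12]
-140 [-25, 6, -13]
-150 [-29, 10, -15]
-160 [-32, 14, -16]
-170 [-34, 19, -17]
-180 [-35, 24, -17]
-190 [-36, 29, -17]
-200 [-36, 34, -16]
-210 [-35, 39, -15]
-220 [-34, 44, -13]
```

Request:
carry_out([
  [-3, 0, -2, 0],
  [-8, -1, -5, 0],
  [-12, 0, -7, 0],
  [-17, 1, -10, 0],
])

```text
time: 6.8
tool_pos: [486.0, -58.5, 95.1]
tcp_rot: [-1.367, 1.563, 0.425]
contact_force: [13.0, -3.0, 10.0]
grip_width: -0.1
```

```bash
python3 circ.py -120 -241 10
```

```text
x,y,z [ -7.5 -29.4  -0.5] ang -104.3
-120 [-7, 2, -3]
-130 [-12, 4, -5]
-140 [-16, 7, -7]
-150 [-19, 11, -9]
-160 [-22, 15, -10]
-170 [-24, 19, -11]
-180 [-26, 24, -11]
-190 [-26, 30, -11]
-200 [-26, 35, -10]
-210 [-26, 40, -9]
-220 [-24, 45, -7]
-230 [-22, 49, -5]
-240 [-19, 53, -3]
```

Request:
carry_out([
  [-5, 1, -2, 0],
  [-9, 3, -4, 0],
  [-9, 3, -4, 0],
])

```text
time: 7.05
tool_pos: [482.6, -57.7, 94.1]
tcp_rot: [-1.864, 1.551, -0.073]
contact_force: [8.9, -4.7, 4.3]
grip_width: 0.6
```

```bash
python3 circ.py -120 -241 10;python3 - <<'E'
from h import *
im=shot('wrist','w4.png');cv2.imwrite('pics/w4c.png',cv2.resize(im[140:300,180:460,::-1],None,fx=2,fy=2));print(get_obs()['time'],get_obs()['contact_force'])
E
```

```text
x,y,z [-10.6 -27.9   0.3] ang -110.9
-120 [-4, 1, -2]
-130 [-8, 3, -5]
-140 [-12, 6, -6]
-150 [-16, 10, -8]
-160 [-19, 14, -9]
-170 [-21, 19, -10]
-180 [-22, 24, -10]
-190 [-23, 29, -10]
-200 [-23, 34, -9]
-210 [-22, 39, -8]
-220 [-21, 44, -6]
-230 [-18, 48, -5]
-240 [-15, 52, -2]
7.1 [10.29988398 -4.36409528  4.38874553]
```

View pics/w4c.png

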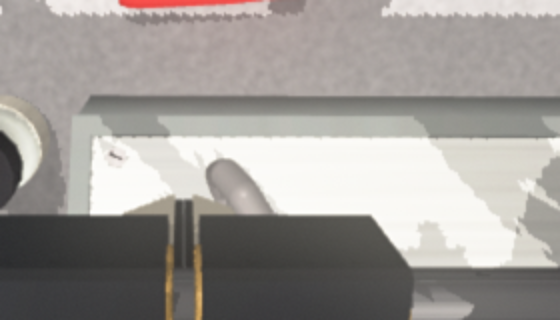

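Request:
carry_out([
  [-4, 1, -2, 0],
  [-8, 3, -5, 0],
  [-12, 6, -6, 0],
  [-12, 6, -6, 0],
])

```text
time: 7.43
tool_pos: [479.5, -55.6, 92.5]
tcp_rot: [-2.02, 1.53, -0.229]
contact_force: [15.3, -9.7, 3.3]
grip_width: 0.3
```

```bash
python3 circ.py -140 -241 10
```

```text
x,y,z [-13.7 -25.1   0.2] ang -118.6
-140 [-9, 4, -5]
-150 [-12, 8, -6]
-160 [-15, 12, -7]
-170 [-18, 16, -8]
-180 [-19, 21, -8]
-190 [-20, 27, -8]
-200 [-20, 32, -7]
-210 [-19, 37, -6]
-220 [-17, 42, -5]
-230 [-15, 46, -3]
-240 [-12, 50, -1]
```

Request:
carry_out([
  [-5, 2, -3, 0],
  [-9, 4, -5, 0],
  [-12, 8, -6, 0],
  [-15, 12, -7, 0],
  [-15, 12, -7, 0],
  [-15, 12, -7, 0],
])

```text
time: 7.93
tool_pos: [480.7, -55.0, 93.3]
tcp_rot: [-2.169, 1.49, -0.377]
contact_force: [25.5, -41.2, 6.3]
grip_width: 0.2
```

```bash
python3 circ.py -140 -241 10;python3 -c "
from h import *;o=get_obs();print(o['moment'],o['contact_force'],o['time'],o['joint_positions'])"
```

```text
x,y,z [-12.2 -24.8   0.2] ang -116.1
-140 [-10, 3, -6]
-150 [-14, 7, -7]
-160 [-17, 11, -8]
-170 [-19, 16, -9]
-180 [-20, 21, -9]
-190 [-21, 26, -9]
-200 [-21, 31, -8]
-210 [-20, 36, -7]
-220 [-19, 41, -6]
-230 [-16, 45, -4]
-240 [-13, 49, -2]
[-6.51778512 -4.12349865 -0.30497228] [ 25.45835165 -41.16056261   6.28365189] 7.9333 [-0.26594488  0.33740712  1.85098639 -0.01166771  0.87292145 -2.05137058]
```

```bash
python3 - <<'E'
from h import *
shot('wrist','w5.png');shot('side','s5.png')
E
```

Request:
carry_out([
  [6, -2, 3, 0],
  [12, -4, 6, 0],
  [18, -6, 12, 0],
  [22, -8, 25, 0],
  [22, -8, 55, 0],
  [22, -8, 90, 0],
  [0, -5, 125, 0],
  [-20, 10, 130, 0],
  [-20, 10, 130, 0],
  [-20, 10, 130, 0],
])

```text
time: 8.87
tool_pos: [460.1, -44.1, 224.0]
tcp_rot: [-2.163, 1.49, -0.369]
contact_force: [-1.0, 0.4, -0.6]
grip_width: 0.2
```

```bash
python3 - <<'E'
from circ import *
o=get_obs();C=wcam(o);w=shot('wrist','w6.png');s=shot('side','s6.png')
print(o['tool_pos'],o['tcp_rot'],o['contact_force'],o['time'])
s5=cv2.imread('pics/s5.png')[150:260,200:320];s6=cv2.imread('pics/s6.png')[150:260,200:320]
w=cv2.cvtColor(w,cv2.COLOR_RGB2BGR)[120:260,190:450]
cv2.imwrite('pics/cmp.png',np.vstack([np.hstack([cv2.resize(a,(390,300),interpolation=2) for a in(s5[:92],s6[:92])]),cv2.resize(w,(780,420),interpolation=2)[:300]]))
K=K60+[0,0,33]
f=lambda X:((proj(*C,X)-[190,120])*3).round()[0]
for a in(60,40,20):print(a,f(K+36*(np.cos(np.radians(a))*ux+np.sin(np.radians(a))*uy)),f(K-36*(np.cos(np.radians(a))*ux+np.sin(np.radians(a))*uy)))
E
```

```text
[460.08854217 -44.13011614 223.99879435] [-2.16298206  1.48979488 -0.36937696] [-1.03811102  0.39267091 -0.58642752] 8.8667
60 [374. 357.] [193. 249.]
40 [350. 386.] [217. 223.]
20 [317. 404.] [248. 205.]
```

View pics/cmp.png

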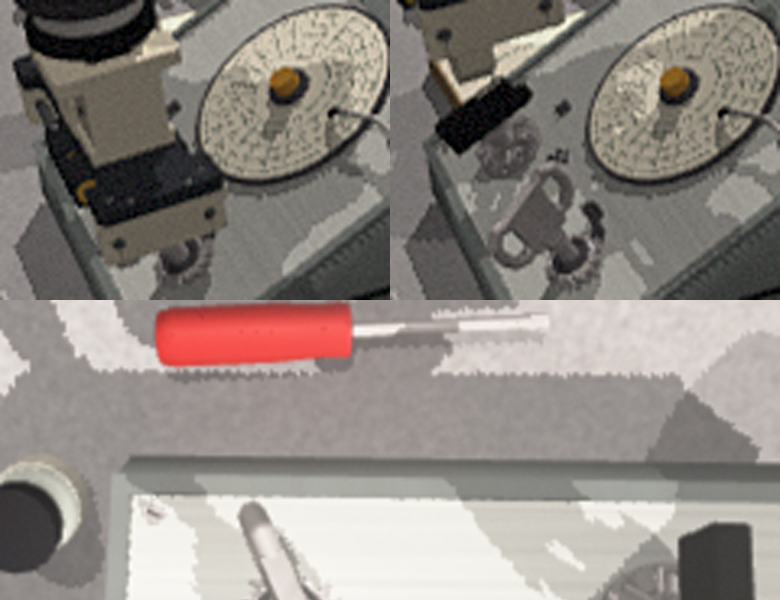

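```bash
python3 - <<'E'
import cv2,numpy as np
a=cv2.imread('pics/w5.png')[180:260,220:350];b=cv2.imread('pics/w6.png')[170:290,220:380]
print(0)
cv2.imwrite('pics/c2.png',np.vstack([cv2.resize(a,(520,320),interpolation=2)[:240],cv2.resize(b,(480,360),interpolation=2).repeat(1,0) if 0 else cv2.copyMakeBorder(cv2.resize(b,(480,360),interpolation=2),0,0,0,40,0)]))
E
```

```text
0
```

View pics/c2.png

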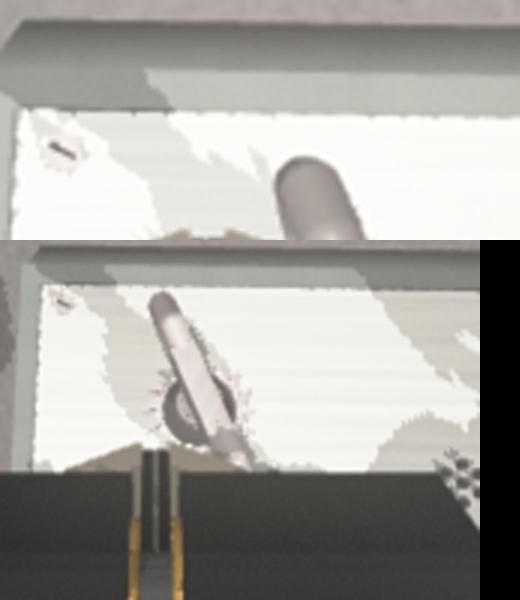

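```bash
python3 - <<'E'
from circ import *
K=K60+[0,0,33]-2*np.array([1,0,0])
for nm,o,uv in(('w5',dict(tool_pos=[480.7,-55,93.3],tcp_rot=[-2.169,1.49,-.377]),(296.5,221.5)),('w6',get_obs(),(274,190)),('w2',dict(tool_pos=[503.1,-7.6,143.6],tcp_rot=[1.325,1.566,3.12]),(180+95/2.5,140+68/2.5))):
  C=wcam(o);
  for z in(70,82):
    c=K+(z-60)*un;O,d=ray(*C,uv);X=O+d*((c-O)@un)/(d@un)-c
    x,y=X@ux,X@uy;print(nm,z,round(x,1),round(y,1),'a',round(np.degrees(np.arctan2(y,x)),1),'r',round(np.hypot(x,y),1))
E
```

```text
w5 70 -31.2 -8.8 a -164.2 r 32.5
w5 82 -29.7 -9.4 a -162.5 r 31.2
w6 70 -28.1 -11.6 a -157.6 r 30.4
w6 82 -25.3 -11.2 a -156.1 r 27.7
w2 70 -18.8 -20.2 a -132.9 r 27.6
w2 82 -14.0 -17.9 a -128.0 r 22.7
```

```bash
python3 - <<'E'
from circ import *
o=get_obs();A=Ro.from_euler('xyz',o['tcp_rot']).as_matrix();print(A.round(3),'jaw yaw',np.degrees(np.arctan2(A[1,2],A[0,2])))
N=Rz(p[2])@f2r([-78,75,45])+[p[0]+2,p[1],0]
t=np.array(o['tool_pos'])
tip=N-[0,0,14]; print('to',(tip+A[:,0]*33-t).round(1),'ux',ux.round(3),'uy',uy.round(3),'un',un.round(3))
E
```

```text
[[ 0.074 -0.973 -0.219]
 [-0.029 -0.221  0.975]
 [-0.997 -0.065 -0.044]] jaw yaw 102.63456591960862
to [   2.3  163.4 -150.4] ux [0.845 0.188 0.5  ] uy [-0.217  0.976  0.   ] un [-0.488 -0.109  0.866]
```

Request:
carry_out([
  [0, 40, 0, 0],
  [2, 80, 0, 0],
  [2, 120, 0, 0],
  [2, 163, 0, 0],
  [2, 163, -30, 0],
  [2, 163, -65, 0],
  [2, 163, -95, 0],
  [2, 163, -105, 0],
], hand=50)

```text
time: 9.63
tool_pos: [459.6, 118.3, 112.5]
tcp_rot: [-2.231, 1.5, -0.437]
contact_force: [-0.2, -0.5, -0.9]
grip_width: 47.6
```

```bash
python3 - <<'E'
from circ import *
o=get_obs();C=wcam(o);w=shot('wrist','w7.png');s=shot('side','s7.png')
print(o['tool_pos'],o['contact_force'],o['grip_width'],o['time'])
N=Rz(p[2])@f2r([-78,75,45])+[p[0],p[1],0]
f=lambda X:((proj(*C,X)-[170,120])*2.5).round()[0]
print([f(N+14*un+x*ux) for x in(-32,0,32)],f(N))
s=s[:,:,::-1]
cv2.imwrite('pics/c3.png',np.hstack([cv2.resize(w[120:280,170:370,::-1],(500,400),interpolation=2),cv2.resize(s[100:260,160:280],(300,400),interpolation=2)]))
E
```

```text
[459.61813694 118.27585168 112.45662947] [-0.24825852 -0.51375917 -0.89555334] 47.647526525184496 9.6333
[array([256., 165.]), array([253., 289.]), array([250., 421.])] [255. 293.]
```

View pics/c3.png

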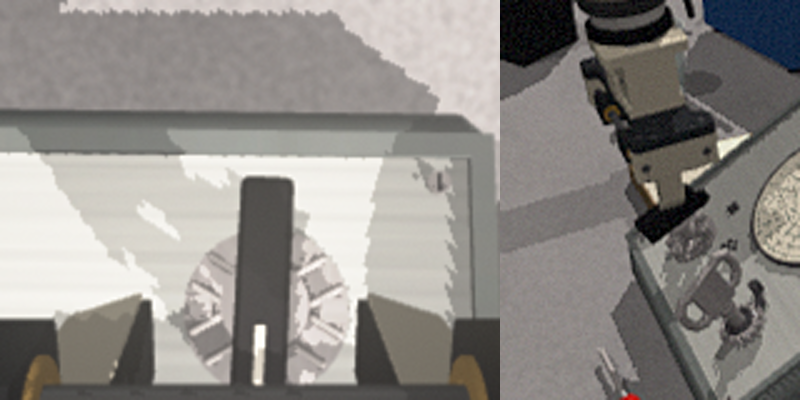

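Request:
carry_out([
  [2, 3, -15, 0],
  [2, 3, -30, 0],
  [2, 3, -38, 0],
  [2, 3, -38, 0],
])

```text
time: 10.07
tool_pos: [462.3, 120.8, 75.3]
tcp_rot: [-2.238, 1.5, -0.445]
contact_force: [0.2, -0.5, 0.8]
grip_width: 49.5
```

Request:
carry_out([
  [0, 0, 0, 0],
  [0, 0, 0, 0],
  [0, 0, 0, 0],
  [0, 0, 0, 0],
  [0, 0, 0, 0],
  [0, 0, 0, 0],
  [0, 0, 0, 0],
  [0, 0, 0, 0],
], hand=0)

```text
time: 10.73
tool_pos: [462.7, 120.6, 75.9]
tcp_rot: [-2.235, 1.499, -0.442]
contact_force: [-1.1, -3.1, 6.0]
grip_width: 13.7
```

Request:
carry_out([
  [-2, 0, 4, 0],
  [-4, -1, 7, 0],
  [-6, -1, 10, 0],
  [-7, -2, 12, 0],
  [-7, -2, 12, 0],
  [-7, -2, 12, 0],
])

```text
time: 11.23
tool_pos: [456.7, 119.1, 86.9]
tcp_rot: [-2.209, 1.498, -0.417]
contact_force: [11.4, 2.3, -20.4]
grip_width: 14.0
```

Request:
carry_out([
  [-2, 0, 3, -5],
  [-2, -1, 4, -10],
  [-3, -1, 4, -15],
  [-3, -1, 4, -20],
  [-3, -2, 4, -26],
  [-4, -2, 4, -32],
  [-4, -2, 4, -32],
])

```text
time: 11.82
tool_pos: [453.9, 118.5, 89.7]
tcp_rot: [-2.167, 1.499, -0.939]
contact_force: [10.0, 4.3, -18.7]
grip_width: 18.6
```

```bash
cat > j.py <<'E'
from circ import *
o=get_obs();A=Ro.from_euler('xyz',o['tcp_rot']).as_matrix();print('jaw',np.degrees(np.arctan2(A[1,2],A[0,2])).round(1),'x',A[:,0].round(3),'G',(np.array(o['tool_pos'])-50*A[:,0]).round(1),o['moment'],o['contact_force'],o['time'])
E
python3 j.py
```

```text
jaw 70.3 x [ 0.042 -0.058 -0.997] G [451.7 121.4 139.6] [ 1.44844913 -1.59167645  0.43944756] [ 10.01233528   4.33601476 -18.68426243] 11.8167
```

Request:
carry_out([
  [-1, 0, 3, -5],
  [-2, -1, 3, -10],
  [-2, -1, 3, -15],
  [-2, -1, 3, -20],
  [-2, -2, 3, -26],
  [-2, -2, 3, -32],
  [-2, -2, 3, -32],
])

```text
time: 12.4
tool_pos: [452.7, 118.9, 92.7]
tcp_rot: [-2.129, 1.504, -1.465]
contact_force: [3.6, 9.6, -7.3]
grip_width: 20.3
```

```bash
python3 j.py;python3 - <<'E'
from h import *
shot('wrist','w8.png')
E
```

```text
jaw 38.0 x [ 0.007 -0.067 -0.998] G [452.4 122.3 142.5] [ 2.11954128 -0.9553125   0.28234882] [ 3.59669113  9.64258694 -7.33361264] 12.4
```

Request:
carry_out([
  [0, 0, 0, 0],
  [0, 0, 0, 0],
  [0, 0, 0, 0],
  [0, 0, 0, 0],
  [0, 0, 0, 0],
  [0, 0, 0, 0],
  [0, 0, 0, 0],
  [0, 0, 0, 0],
], hand=55)

```text
time: 13.12
tool_pos: [452.7, 118.8, 92.7]
tcp_rot: [-2.129, 1.504, -1.461]
contact_force: [0.7, 0.3, 1.0]
grip_width: 54.7
```

Request:
carry_out([
  [0, 0, 20, 0],
  [0, 0, 50, 0],
  [-10, 0, 80, 0],
  [-30, 0, 110, 0],
  [-60, 0, 130, 0],
  [-60, 0, 130, 0],
  [-60, 0, 130, 0],
])

```text
time: 13.7
tool_pos: [392.6, 119.0, 224.0]
tcp_rot: [-2.076, 1.504, -1.408]
contact_force: [0.8, -0.1, -0.1]
grip_width: 54.4
```

```bash
python3 - <<'E'
from circ import *
o=get_obs();C=wcam(o);w=shot('wrist','w9.png');s=shot('side','s9.png');tp=shot('top','t9.png');print(o['tool_pos'],o['contact_force'],o['time'])
N=Rz(p[2])@f2r([-78,75,45])+[p[0],p[1],0]
for d in(0,10):print(d,proj(*cam('side'),N+d*un),[proj(*C,N+(d+14)*un+s*32*(np.cos(a)*ux-np.sin(a)*uy)).round(1)[0].tolist() for a in(.9,1.047,1.15) for s in(-1,1)])
f=lambda im,sl:cv2.resize(im[sl[0]:sl[0]+90,sl[1]:sl[1]+110,::-1],(366,300),interpolation=2)
cv2.imwrite('pics/c4.png',np.vstack([np.hstack([f(s,(140,200)),f(tp,(210,220))]),cv2.resize(w[:,:,::-1],(732,300) if 0 else (400,300)) if 0 else cv2.copyMakeBorder(cv2.resize(w[130:330,180:420,::-1],(360,300),interpolation=2),0,0,0,372,0)]))
E
```

```text
[392.62387386 118.96953063 223.97536027] [ 0.77423918 -0.08664776 -0.09598681] 13.7
0 [[227.24951815 185.71484359]] [[313.7, 199.9], [322.0, 261.1], [318.0, 199.7], [317.6, 260.9], [321.1, 199.9], [314.6, 260.4]]
10 [[224.86838256 183.20305763]] [[310.2, 200.5], [318.7, 263.6], [314.6, 200.3], [314.3, 263.3], [317.8, 200.5], [311.2, 262.7]]
```

```bash
cat > bar.py <<'E'
from circ import *
import sys
def bar(fn,c,th=60,rad=45):
    im=cv2.imread('pics/'+fn);g=im.max(2);m=((g<th)*255).astype(np.uint8)
    n,l,s,ce=cv2.connectedComponentsWithStats(m)
    best=[(np.hypot(*(ce[i]-c)),i) for i in range(1,n) if 60<s[i][4]<4000]
    d,i=min(best);pts=np.argwhere(l==i)[:,::-1].astype(np.float32)
    return cv2.minAreaRect(pts),ce[i].round(1),s[i].tolist()
o=get_obs();C=wcam(o);N=Rz(p[2])@f2r([-78,75,45])+[p[0],p[1],0]
w=sys.argv[1]
if len(sys.argv)>2:C=None
for fn,cc in(('top.png',cam('top')),(w.replace('w','t'),cam('top')),('side.png',cam('side')),(w.replace('w','s'),cam('side')),(w,C)):
    for th in(45,65):print(fn,th,bar(fn,proj(*cc,N)[0],th),proj(*cc,N)[0].round(1))
def ends(cc,a,d):return [proj(*cc,N+(d+14)*un+s*32*(np.cos(a)*ux-np.sin(a)*uy)).round(1)[0].tolist() for s in(-1,1)]
for nm in('top','side'):
    for a,d in((0,0),(.9,0),(1.047,0),(1.15,0),(1.047,10)):
        e=np.array(ends(cam(nm),a,d));print(nm,a,d,e.tolist(),'mid',e.mean(0))
E
python3 bar.py w9.png
```

```text
top.png 45 (((248.9945526123047, 271.0962829589844), (32.7446174621582, 5.3794732093811035), 79.2156982421875), array([249.7, 272.9]), [245, 255, 10, 33, 121]) [249.8 273.3]
top.png 65 (((248.65025329589844, 271.47686767578125), (33.680667877197266, 7.52683162689209), 81.25383758544922), array([249.2, 271.9]), [244, 255, 11, 34, 180]) [249.8 273.3]
t9.png 45 (((235.16519165039062, 280.2753601074219), (35.961021423339844, 55.20352554321289), 84.68545532226562), array([233.6, 281.5]), [209, 260, 53, 41, 587]) [249.8 273.3]
t9.png 65 (((246.200439453125, 310.762939453125), (116.1255874633789, 80.84618377685547), 58.65041732788086), array([238.8, 312.5]), [185, 259, 97, 117, 3108]) [249.8 273.3]
side.png 45 (((228.2000274658203, 184.1000213623047), (11.600000381469727, 30.60000228881836), 53.13010025024414), array([227.6, 185.1]), [214, 174, 29, 23, 303]) [227.2 185.7]
side.png 65 (((224.69113159179688, 184.2672576904297), (32.77278137207031, 25.073911666870117), 14.620875358581543), array([226.9, 184.3]), [212, 168, 32, 29, 342]) [227.2 185.7]
s9.png 45 (((228.2353057861328, 185.0588378
[... 466 characters left out ...]
array([334.1, 307.6]), [328, 300, 12, 19, 158]) [323.  229.4]
top 0 0 [[253.3, 289.0], [246.7, 264.2]] mid [250.  276.6]
top 0.9 0 [[240.7, 286.8], [259.5, 266.5]] mid [250.1  276.65]
top 1.047 0 [[239.1, 285.6], [261.1, 267.7]] mid [250.1  276.65]
top 1.15 0 [[238.1, 284.6], [262.1, 268.7]] mid [250.1  276.65]
top 1.047 10 [[239.2, 288.1], [261.3, 270.2]] mid [250.25 279.15]
side 0 0 [[213.4, 190.5], [234.4, 173.8]] mid [223.9  182.15]
side 0.9 0 [[214.5, 182.1], [233.6, 182.3]] mid [224.05 182.2 ]
side 1.047 0 [[215.5, 180.5], [232.7, 183.9]] mid [224.1 182.2]
side 1.15 0 [[216.3, 179.5], [231.9, 185.0]] mid [224.1  182.25]
side 1.047 10 [[213.1, 178.0], [230.3, 181.3]] mid [221.7  179.65]
```

Request:
carry_out([
  [0, 40, 20, 0],
  [-20, 80, 30, 0],
  [-40, 120, 30, 0],
  [-60, 160, 30, 0],
  [-80, 200, 30, 0],
  [-100, 240, 30, 0],
  [-110, 270, 30, 0],
  [-110, 270, 30, 0],
  [-110, 270, 30, 0],
])

```text
time: 14.6
tool_pos: [281.8, 390.7, 249.9]
tcp_rot: [-2.185, 1.502, -1.513]
contact_force: [-0.4, -0.4, 0.0]
grip_width: 54.9
```

```bash
python3 - <<'E'
from h import *
shot('wrist','w10.png');shot('side','s10.png');shot('top','t10.png')
a,b=cv2.imread('pics/s6.png').astype(int),cv2.imread('pics/s10.png').astype(int)
d=abs(a-b)[:, :].max(2);print('key region diff s6/s10',(d[195:245,228:262]>40).sum(), 'box', (d[195:245,228:262]).mean())
a,b=cv2.imread('pics/top.png').astype(int),cv2.imread('pics/t10.png').astype(int);d=abs(a-b).max(2)
for n,(x,y,w,h) in dict(multimeter=(372,155,58,88),ink=(355,240,24,22),screwdriver=(280,283,75,28),box=(128,205,80,80),pen=(285,172,45,32)).items():print(n,(d[y:y+h,x:x+w]>40).mean().round(3))
E
python3 bar.py w10.png | grep -v w10 | head -8
```

```text
key region diff s6/s10 15 box 10.43
multimeter 0.0
ink 0.0
screwdriver 0.011
box 0.0
pen 0.0
top.png 45 (((248.9945526123047, 271.0962829589844), (32.7446174621582, 5.3794732093811035), 79.2156982421875), array([249.7, 272.9]), [245, 255, 10, 33, 121]) [249.8 273.3]
top.png 65 (((248.65025329589844, 271.47686767578125), (33.680667877197266, 7.52683162689209), 81.25383758544922), array([249.2, 271.9]), [244, 255, 11, 34, 180]) [249.8 273.3]
t10.png 45 (((250.17823791503906, 271.71783447265625), (8.935688018798828, 31.591527938842773), 50.710594177246094), array([248.6, 272.3]), [238, 260, 24, 25, 209]) [249.8 273.3]
t10.png 65 (((250.36888122558594, 271.442626953125), (10.114913940429688, 33.801734924316406), 50.19443130493164), array([249.1, 271.8]), [238, 259, 25, 27, 258]) [249.8 273.3]
side.png 45 (((228.2000274658203, 184.1000213623047), (11.600000381469727, 30.60000228881836), 53.13010025024414), array([227.6, 185.1]), [214, 174, 29, 23, 303]) [227.2 185.7]
side.png 65 (((224.69113159179688, 184.2672576904297), (32.77278137207031, 25.073911666870117), 14.620875358581543), array([226.9, 184.3]), [212, 168, 32, 29, 342]) [227.2 185.7]
s10.png 45 (((228.1494140625, 185.43983459472656), (27.18341064453125, 9.147024154663086), 14.931418418884277), array([227.4, 185.6]), [215, 178, 27, 15, 183]) [227.2 185.7]
s10.png 65 (((225.25416564941406, 184.01556396484375), (38.98973083496094, 14.438955307006836), 30.068586349487305), array([225.5, 184.1]), [211, 168, 32, 27, 260]) [227.2 185.7]
```

```bash
python3 -c "
from plant import *
print(close_job())"
```

```text
the job is handed in; nothing more can be done
None
```

The clock is wound to its stop and the speed knob is home in the seven-day notch. I handed the job in at about 15 s, with the arm clear.

- **Winding:** I pushed the key clockwise about 3.7 rad with the closed fingers while the knob was still in the stop notch. It came hard up against its stop: force rose to about 49 N with no further movement. After release it dropped back only about 0.11 rad by the wrist camera. That fits the last tooth (0.07) and not a lost tooth (about 0.46). It had not moved in later side pictures.
- **Speed knob:** I gripped the bar, pulled it out about 12 mm to its limit, turned it about 64° and let go. In the top picture the bar lies at 39.5°, against 39.1° expected for the seven-day notch. In the side and top pictures its middle is back at the home position.
- **Bystanders:** Before and after pictures show no change at the multimeter, ink jar, chart box or pen arm. Around the screwdriver 1.1% of pixels changed. I took that for shadow and did not check further.

**What disagreed:**
- The drawn fingers end about 33 mm short of the reported TCP. My first winding pass went over the key without touching it, and I worked with that offset afterwards.
- The tool also picked up a tilt of about 4° from pushing.
- The picture limit was used up before the end, so the last checks were by colour masks and image differences only.

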